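# Put two punches back in the disc cutter

### The job

Put the two loose steel punches back into the disc cutter, each in the hole of the graded row that fits its diameter, pushed fully home, upright and let go. The steel block sits loosely in its wooden base, so feel for each hole with light pressure and never lean hard on the cutter. Do not shift the other tools on the bench.

Things in the scene. Friction and masses are not known exactly. Their poses are not given: they have to be found in the camera images.
- cutter: disc cutter: dark wooden base (84 x 200 mm, rim 16 mm high) screwed to the bench, with a steel block (50 x 150 mm, top face 36 mm above the bench) standing in its recess. Along the block a graded row of five round holes, for punches of 10, 13, 16, 19 and 22 mm, the smallest towards -y. Origin: centre of the base's underside; x across the row, y along it, z up.
- recess (a point): middle of the recess, at the height of the block's top face, axes as the cutter's. The recess is 5 mm larger than the block on every side and the block stands off its middle, shifted along x and y, never turned. No reading tells this shift: see it or feel for it. It is the same for all holes. The block slides when pushed sideways with 8 N or more.
- catch_16 (a point): sprung ball catch in the -x wall of the 16 mm hole, 11 mm below its mouth ; each hole has one. It grips the punch, which therefore does not drop home by its weight: push it down with about 3 to 9 N until it stands on the stiff rubber pad (6 N per mm) at the hole's bottom. Pressing the cutter with more than 40 N burrs its ground edges and is forbidden.
- hole_13 (a point): nominal centre of the mouth of the 13 mm hole (14 mm wide, 24 mm deep to its pad), level with the block's top face, for a block in mid-recess: -30 mm along y from the cutter's middle. The real hole lies up to 5 mm from here along x and up to 5 mm along y. Axes as the cutter's.
- hole_16 (a point): nominal centre of the mouth of the 16 mm hole (17 mm wide, 24 mm deep to its pad), level with the block's top face, for a block in mid-recess: -3 mm along y from the cutter's middle. The real hole lies up to 5 mm from here along x and up to 5 mm along y. Axes as the cutter's.
- hole_19 (a point): nominal centre of the mouth of the 19 mm hole (20 mm wide, 24 mm deep to its pad), level with the block's top face, for a block in mid-recess: 26 mm along y from the cutter's middle. The real hole lies up to 5 mm from here along x and up to 5 mm along y. Axes as the cutter's. Its punch is not here; it stays empty.
- hole_22 (a point): nominal centre of the 22 mm hole, 57 mm along y from the cutter's middle; its punch is home in it and stands 36 mm out, as does the 10 mm punch in the 10 mm hole, -54 mm along y. Both stay there. Hole mouths are nearly sharp.
- punch_13_mid (a point): centre (half-way up) of the loose 13 mm punch: plain steel cylinder, diameter 13 mm, 60 mm long, 62 g, standing upright on the bench, z up; top edge chamfered, foot nearly sharp, a thin dark groove line 14 mm below its top. Grip its side; a grip in its upper 20 mm stays clear of the block when it is home (it then stands 36 mm out).
- punch_16_mid (a point): centre (half-way up) of the loose 16 mm punch: plain steel cylinder, diameter 16 mm, 60 mm long, 95 g, standing upright on the bench, z up; top edge chamfered, foot nearly sharp, a thin dark groove line 14 mm below its top. Grip its side; a grip in its upper 20 mm stays clear of the block when it is home (it then stands 36 mm out).
- punch_13: the 13 mm punch (origin at the centre of its foot)
- punch_16: the 16 mm punch (origin at the centre of its foot)
- spool: bystander: thread spool, 38 mm wide, 45 mm high, standing; origin under its middle
- shears: bystander: shears with black bows, 204 x 78 x 11 mm, lying; origin under its middle
- file_1: bystander: needle file, 185 x 13 x 13 mm, lying; origin under its middle
- flux_jar: bystander: squat jar with screw lid, 58 mm wide, 50 mm high; origin under its middle
- brass_tube: bystander: short brass tube, 50 mm long, 8 mm thick, lying; origin under its middle
There are look-alikes about, which are no part of the job. What is shaped like the punch_16 but green, red or yellow is not meant.

How it is judged:
At the end, for the whole second after the job is handed in: The 13 mm punch is home in the 13 mm hole and the 16 mm punch in the 16 mm hole: each with its centre at most 8 mm above the block's top face (6 mm when it stands on the pad), within 10 mm of the hole's nominal centre along x and along y, within 0.1 rad of upright, at rest and let go (z of punch_13_mid in the frame of hole_13 below 0.008 m and x of punch_13_mid in the frame of hole_13 between -0.01 and 0.01 m and y of punch_13_mid in the frame of hole_13 between -0.01 and 0.01 m and angle between each of punch_13_mid, punch_16_mid's own z axis and vertical below 0.1 rad and linear speed of each of punch_13, punch_16 below 0.01 m/s and z of punch_16_mid in the frame of hole_16 below 0.008 m and x of punch_16_mid in the frame of hole_16 between -0.01 and 0.01 m and y of punch_16_mid in the frame of hole_16 between -0.01 and 0.01 m); the robot touches nothing.
It fails at once if the cutter is pressed with more than 40 N (contact force between anything else and cutter above 40 N).
It fails at once if a bystander (spool, shears, file, jar or brass tube) is shifted by more than 20 mm (distance of any of spool, shears, file_1, flux_jar, brass_tube from where it was at the start of the episode above 0.02 m).
It also fails if it takes over 72 s, if anything falls off the work surface, if the arm or the gripper's body presses on something with over 40 N, if the wrist force passes 120 N, or if a joint passes its speed limit or range.

### The arm

A 7-joint arm with a two-finger parallel gripper is mounted at the origin on a cart in front of the work surface, level with it; the furniture and walls round the work are solid. World frame = base frame: x ahead of the robot, y to its left, z up, the work surface at z = 0. Lengths are in m, angles in rad, forces in N, time in s.
With the tool pointing down it reaches from about 0.4 to 0.875 m from the base axis. Payload 6.5 kg.
Tool frame: the origin (TCP) lies at the very end of the fingers, on their centre line; the grasp point (between the pads) lies 19 mm behind it (env.grip_point_offset is the z of the grasp point in the tool frame, in m); z points along the fingers, x is the direction in which the jaws open and shut, and the axes are right-handed (so a half turn about z gives the same grasp; the last joint's range is limited). The gripper opens to 88 mm and grips with 3 to 60 N. Pads are 18 mm wide; open, the fingers measure 123 mm over their backs; the gripper's body (75 mm by 187 mm) begins 45 mm behind the grasp point.
Start: joints at [-1.173, 0.536, -0.004, 1.538, 0.003, 1.067, -0.071], TCP at [0.291, 0.581, 0.239] pointing down, gripper open.
Joint ranges: [-2.7, 2.7], [-0.37, 2.16], [-1.27, 1.26], [0.24, 2.4], [-1.31, 4.45], [0.19, 1.91], [-2.76, 2.76]. Speed limits (rad/s): [2.39, 2.39, 3.14, 3.14, 3.14, 3.14, 3.14].

### API

Orientations are given as a unit quaternion [x, y, z, w].
In Python, from cell import status, optics, env gives the robot as it stands.
- The arm moves only by the tool apply_moves, never from a script. Its argument "series" is a list that holds one entry, the list of rows, each a list of 6 numbers: the shift along the tool's x, y, z as a fraction of full scale, then the turn, a rotation vector about the tool's x, y, z as a fraction of full scale. A call has 1 to 10 rows; each row shifts and turns the pose as measured when the row begins, along the tool's axes as they then stand; what a row does not reach is not made up. Full scale, the value 1, is 0.4 m for a shift and 45 degrees for a turn. A row lasts 1/10 s, in which the tool goes at most 50 mm and 8.59 degrees, less where a joint would pass 70% of its speed; a pose out of reach is approached as far as the arm can. A call with a number of a shift or a turn outside -1 to 1 is refused whole. A call with a gripper value outside its range is refused whole. "jaw" is the gripper's target within -1 to 1 (fully open at 1, half-way at 0, shut at -1), set as the call begins (left out, the last holds). The fingers move at their own pace and stop on an object; the grip force is fixed at half the most. Time passes only in rows, so rows that do not move let the fingers close. It gives the time, the measured TCP pose, the force and the opening at its end, in the units of the state.
- status.sense(): the state, without advancing time (a new reading comes with each control period).
- optics.snapshot(name): name is "side" or "top" or "wrist"; returns a dict with "img" (384x512x3 uint8, red, green, blue), "z_map" (384x512 float32, m along the optical axis (not along the pixel's ray), 0 where there is no reading), "intrinsics" (3x3 intrinsics, pixels), "xyz" and "rotation" of the camera in the world. Camera axes: x right, y down, z forward; pixel columns grow to the right and rows downward; lengths in m; the calibration is good to about 2 mm. A picture is of the moment at which its call begins.
- env.sign_off(): hands the job in, once; it reports no verdict.
The state is a dict: "clock": time; "joint_positions": joint angles; "joint_vel": joint speeds; "joint_efforts": joint torques, N m; "ee_pos": TCP position; "ee_rot": TCP orientation; "force": force on the tool from outside, world axes, zero at the start; "ft_torque": the same for the moment, N m; "grip_width": finger opening in m.
Only numpy, scipy, OpenCV 4.12 (cv2) and the standard library are available. Lean on these libraries where they do the work, as an engineer would, in place of code of your own. Each camera call takes 0.05 s, during which the arm holds its last target. There are 200 camera calls.

## Working session

There is one attempt and no reset: what is moved stays moved. The work goes in short steps, Python scripts to look and compute and a tool call to move; the robot and the scene stay as the last step left them, time stands still between calls to the robot, and variables do not carry over. Pictures are saved under pics/ and viewed, about 8 in all and at most 12, crops included, and the job is handed in when it is done.

Besides the shell and the picture viewer there is one more tool, called after ">>>" in YAML: its name, and indented under it one key for each argument. apply_moves: Moves the arm, as the interface text tells. Shift numbers are shares of 0.4 m and turn numbers shares of 45 degrees, none past 1 either way. Its arguments: {"type":"object","properties":{"series":{"type":"array"},"jaw":{"type":"number"}},"required":["series"]}

```bash
ls; mkdir -p pics; python3 - <<'E'
from cell import status, optics, env
import cv2, numpy as np
s=status.sense()
print({k:np.round(v,3) for k,v in s.items()}, env.grip_point_offset)
for n in("top","side"):
    d=optics.snapshot(n); np.savez(f"pics/{n}0.npz",**d)
    print(n,d["intrinsics"],d["xyz"],d["rotation"])
    cv2.imwrite(f"pics/{n}0.png",d["img"][:,:,::-1])
a=cv2.imread("pics/top0.png");b=cv2.imread("pics/side0.png")
E
```

```text
pics
{'clock': np.float64(0.0), 'joint_positions': array([-1.173,  0.537, -0.004,  1.539,  0.003,  1.067, -0.071]), 'joint_vel': array([-0.001,  0.001,  0.002,  0.   , -0.001,  0.001, -0.001]), 'joint_efforts': array([-0.0000e+00, -5.7098e+01,  9.9100e-01, -2.5161e+01, -5.6000e-02,
        1.8000e-02,  0.0000e+00]), 'ee_pos': array([0.291, 0.581, 0.238]), 'ee_rot': array([ 0.851,  0.526, -0.001,  0.   ]), 'force': array([-0.527,  0.442, -0.1  ]), 'ft_torque': array([ 0.052,  0.029, -0.009]), 'grip_width': np.float64(0.088)} -0.0187
top [[350.30619645   0.         255.31962065]
 [  0.         350.30619645 192.9613548 ]
 [  0.           0.           1.        ]] [ 0.5735639  -0.0308564   0.92181757] [ 0.70884731 -0.70442905  0.03136255 -0.01820999]
side [[422.22421555   0.         256.68460237]
 [  0.         422.22421555 195.236426  ]
 [  0.           0.           1.        ]] [0.53132986 0.60863135 0.61014192] [-0.06280413  0.90393976 -0.42189293  0.03090146]
```

View pics/top0.png

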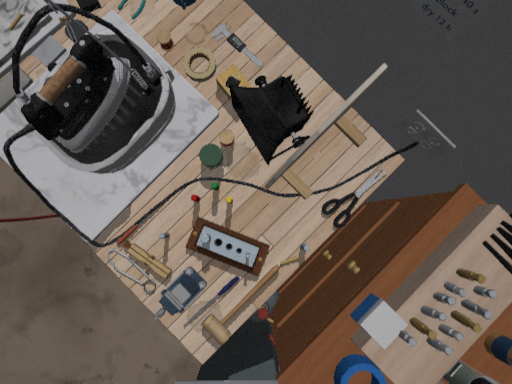

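View pics/side0.png

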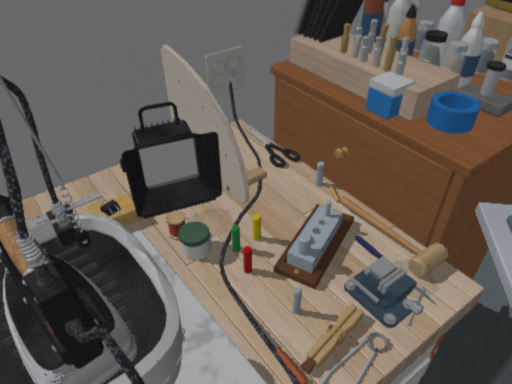

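Top view: the cutter is at about (228,245). Grey steel cylinders stand at (164,236) and (305,247), seen from the side at (297,300) and (320,173). The red (195,198), green (215,185) and yellow (229,200) ones are look-alikes. I'll enlarge to confirm and measure.

```bash
cat > h.py <<'E'
import numpy as np, cv2
from scipy.spatial.transform import Rotation as R
def load(n): return dict(np.load(f"pics/{n}.npz"))
def ray(d,u,v):
    K=d["intrinsics"]; c=np.array([(u-K[0,2])/K[0,0],(v-K[1,2])/K[1,1],1.])
    return R.from_quat(d["rotation"]).apply(c)
def onz(d,u,v,z):
    r=ray(d,u,v); return d["xyz"]+r*(z-d["xyz"][2])/r[2]
def depthpt(d,u,v): return d["xyz"]+ray(d,u,v)*d["z_map"][int(round(v)),int(round(u))]
def cloud(d):
    v,u=np.mgrid[:384,:512]; K=d["intrinsics"]; z=d["z_map"]
    c=np.stack([(u-K[0,2])/K[0,0]*z,(v-K[1,2])/K[1,1]*z,z],-1)
    return d["xyz"]+R.from_quat(d["rotation"]).apply(c.reshape(-1,3)).reshape(384,512,3)
E
python3 - <<'E'
from h import *
t=load("top0");s=load("side0")
def crop(d,x,y,w,h,W): return cv2.resize(d["img"][y:y+h,x:x+w,::-1],(W,300),interpolation=cv2.INTER_CUBIC)
r1=np.hstack([crop(t,144,215,40,40,300),crop(t,285,227,40,40,300)])
r1=np.hstack([r1,crop(s,280,280,20*2,40,200) ])
r2=np.hstack([crop(t,178,205,100,75,400),crop(s,300,155,40,40,200),crop(s,272,198,88,88,200)])
cv2.imwrite("pics/c1.png",np.vstack([r1,r2]))
for n,d,bs in(("top",t,[(150,225,180,250),(292,235,318,260)]),("side",s,[(285,280,310,320),(310,155,330,192)])):
    P=cloud(d)
    for x0,y0,x1,y1 in bs:
        Q=P[y0:y1,x0:x1].reshape(-1,3); m=(Q[:,2]>.02)&(Q[:,2]<.08); q=Q[m]
        print(n,m.sum(),q.mean(0).round(4),q.min(0).round(4),q.max(0).round(4))
        top=q[q[:,2]>.055]; print("  top",len(top),top.mean(0).round(4) if len(top) else 0, np.ptp(top,0).round(4) if len(top) else 0)
        rows=[(P[y,x0:x1,2]>.012).sum() for y in range(y0,y1)]
        zz=[np.median(d["z_map"][y0:y1,x0:x1][(P[y0:y1,x0:x1,2]>.02)])]
        print("  widths px",rows, "mm/px",zz[0]/d["intrinsics"][0,0]*1e3)
E
```

```text
top 38 [0.5298 0.1782 0.0511] [0.524  0.1744 0.0206] [0.5349 0.1846 0.0629]
  top 22 [0.5298 0.1799 0.0607] [0.0097 0.0097 0.0051]
  widths px [np.int64(0), np.int64(0), np.int64(0), np.int64(1), np.int64(0), np.int64(1), np.int64(0), np.int64(3), np.int64(8), np.int64(9), np.int64(9), np.int64(8), np.int64(7), np.int64(0), np.int64(0), np.int64(0), np.int64(0), np.int64(0), np.int64(0), np.int64(0), np.int64(0), np.int64(0), np.int64(1), np.int64(0), np.int64(1)] mm/px 2.435183212038544
top 51 [ 0.5026 -0.1709  0.0528] [ 0.4952 -0.1791  0.0205] [ 0.5094 -0.1646  0.0638]
  top 34 [ 0.5017 -0.1725  0.0602] [0.0142 0.0127 0.0086]
  widths px [np.int64(0), np.int64(0), np.int64(0), np.int64(0), np.int64(0), np.int64(0), np.int64(0), np.int64(1), np.int64(2), np.int64(7), np.int64(8), np.int64(9), np.int64(9), np.int64(8), np.int64(7), np.int64(4), np.int64(0), np.int64(1), np.int64(0), np.int64(0), np.int64(0), np.int64(0), np.int64(0), np.int64(0), np.int64(0)] mm/px 2.449417121141966
side 157 [0.5269 0.1862 0.0451] [0.5206 0.1764 0.0205] [0.5333 0.1892 0.0633]
  top 55 [0.527  0.1845 
[... 552 characters left out ...]
p.int64(0)] mm/px 1.6118270765654656
side 122 [ 0.4996 -0.1663  0.0433] [ 0.4916 -0.1755  0.0206] [ 0.5072 -0.1615  0.0621]
  top 35 [ 0.4998 -0.1679  0.0592] [0.0137 0.014  0.0071]
  widths px [np.int64(0), np.int64(0), np.int64(0), np.int64(0), np.int64(0), np.int64(0), np.int64(0), np.int64(5), np.int64(7), np.int64(7), np.int64(7), np.int64(7), np.int64(7), np.int64(7), np.int64(7), np.int64(7), np.int64(9), np.int64(7), np.int64(7), np.int64(7), np.int64(7), np.int64(7), np.int64(7), np.int64(7), np.int64(7), np.int64(6), np.int64(6), np.int64(1), np.int64(0), np.int64(0), np.int64(0), np.int64(0), np.int64(0), np.int64(0), np.int64(0), np.int64(0), np.int64(0)] mm/px 2.2442652601414896
```

View pics/c1.png

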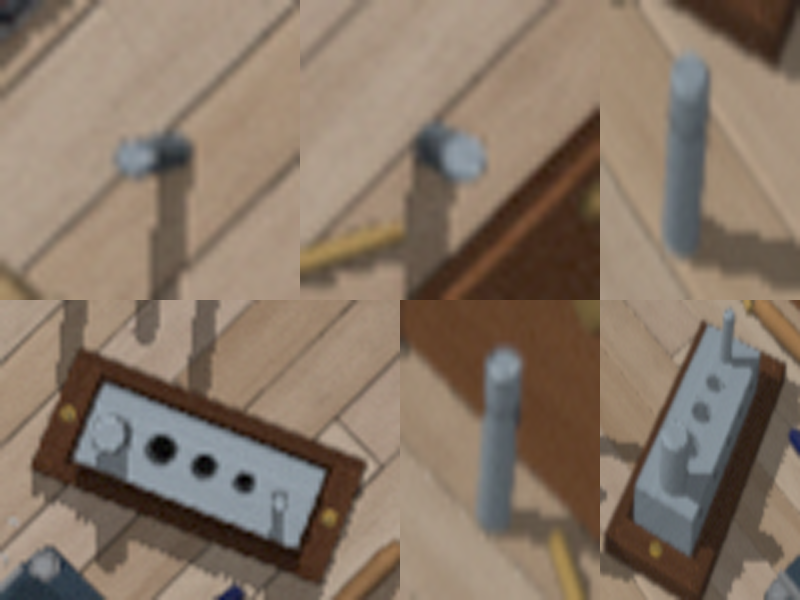

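The enlarged crop shows both are plain steel with a groove line. The +y one at top (164,236) is about 12.9 mm wide, so it is the 13 mm punch. The one at top (305,247) is about 15.7 mm wide, so it is the 16 mm punch. The coloured ones are excluded. Next: hole positions and obstacle heights.

```bash
python3 - <<'E'
from h import *
t=load("top0"); P=cloud(t); im=t["img"]
g=cv2.resize(im[205:280,178:278].min(2),None,fx=8,fy=8,interpolation=cv2.INTER_CUBIC)
H=[]
hsv=cv2.cvtColor(im,cv2.COLOR_RGB2HSV)
# block & holes
_,b=cv2.threshold(g,60,255,cv2.THRESH_BINARY_INV)
n,l,st,c=cv2.connectedComponentsWithStats(b)
for i in range(1,n):
    if 300<st[i,4]<6000:
        u,v=(c[i]+.5)/8-.5+[178,205]; p=onz(t,u,v,.036); print("blob",st[i],round(u,1),round(v,1),p.round(4))
# base outline: brown low hsv near
sub=(P[...,2]>.009)&(P[...,2]<.09); m=np.zeros_like(sub); m[210:282,180:276]=1; m=(m&sub).astype(np.uint8)
n,l,st,c=cv2.connectedComponentsWithStats(m); i=1+st[1:,4].argmax()
q=P[l==i]; q=q[(q[:,2]<.025)]
r=cv2.minAreaRect(q[:,:2].astype(np.float32)); print("base rect",r, np.median(q[:,2]))
q=P[l==i]; q=q[(q[:,2]>.03)&(q[:,2]<.042)]; r=cv2.minAreaRect(q[:,:2].astype(np.float32)); print("block rect",r,np.median(q[:,2]),len(q))
# obstacles near 16 punch
for c0 in([.5017,-.171],[.529,.182]):
  for nm in("top0","side0"):
    Q=cloud(load(nm)).reshape(-1,3); d=np.hypot(Q[:,0]-c0[0],Q[:,1]-c0[1])
    for z in(.015,.08,.15,.25):
        k=(d<.16)&(d>.02)&(Q[:,2]>z)&(Q[:,2]<.4)
        if k.sum():
            j=np.where(k)[0][d[k].argmin()]; print(c0,nm,"z>",z,k.sum(),"nearest",Q[j].round(3),d[j].round(3))
E
```

```text
blob [ 298  272   53   54 2169] 218.0 241.9 [0.5123 0.0458 0.036 ]
blob [ 386  311   45   41 1421] 228.6 246.0 [0.5021 0.0191 0.036 ]
blob [471 349  35  34 897] 238.6 250.2 [ 0.492  -0.0061  0.036 ]
blob [ 712  513   88   87 1853] 272.5 274.6 [ 0.4317 -0.0912  0.036 ]
blob [437 573  50  27 859] 235.7 278.3 [4.226e-01 4.000e-04 3.600e-02]
base rect ((0.5015631318092346, 0.023545078933238983), (0.20001466572284698, 0.08441691100597382), 68.64603424072266) 0.01642905849076204
block rect ((0.503312349319458, 0.02187357097864151), (0.1500443071126938, 0.05043309926986694), 68.49922180175781) 0.0367864912732343 1011
[0.5017, -0.171] top0 z> 0.015 2600 nearest [ 0.449 -0.109  0.021] 0.082
[0.5017, -0.171] top0 z> 0.08 1050 nearest [ 0.405 -0.274  0.131] 0.141
[0.5017, -0.171] top0 z> 0.15 224 nearest [ 0.393 -0.284  0.196] 0.157
[0.5017, -0.171] side0 z> 0.015 3471 nearest [ 0.452 -0.101  0.022] 0.085
[0.5017, -0.171] side0 z> 0.08 1424 nearest [ 0.405 -0.271  0.13 ] 0.139
[0.5017, -0.171] side0 z> 0.15 276 nearest [ 0.386 -0.274  0.196] 0.155
[0.529, 0.182] top0 z> 0.015 3200 nearest [0.505 0.129 0.015] 0.058
[0.529, 0.182] top0 z> 0.08 6 nearest [0.419 0.132 0.08 ] 0.121
[0.529, 0.182] side0 z> 0.015 6666 nearest [0.515 0.127 0.015] 0.056
[0.529, 0.182] side0 z> 0.08 3 nearest [0.404 0.14  0.08 ] 0.132
```

```bash
cat >> h.py <<'E'
def tool_delta(s,p):  # shift to world point p in tool axes, full-scale units, and yaw of tool x
    r=R.from_quat(s["ee_rot"]); x=r.apply([1,0,0])
    return (r.inv().apply(np.array(p)-s["ee_pos"])/.4).round(4), np.degrees(np.arctan2(x[1],x[0])).round(2), r.apply([0,0,1]).round(4)
E
python3 - <<'E'
from h import *
from cell import status
s=status.sense(); a=s["ee_pos"]; b=np.array([.529,.181,.16])
for n in("top0","side0"):
    Q=cloud(load(n)).reshape(-1,3); Q=Q[(Q[:,2]<.7)&(Q[:,2]>.02)]
    f=np.clip((Q-a)[:,:2]@(b-a)[:2]/np.sum((b-a)[:2]**2),0,1); d=np.linalg.norm((Q-a)[:,:2]-f[:,None]*(b-a)[:2],axis=1)
    for w in(.06,.1,.15):
        k=d<w; print(n,w,k.sum(), Q[k][Q[k][:,2].argmax()].round(3) if k.sum() else "")
print(tool_delta(s,b))
E
```

```text
top0 0.06 255 [0.525 0.181 0.063]
top0 0.1 552 [0.522 0.083 0.074]
top0 0.15 2950 [0.398 0.113 0.08 ]
side0 0.06 627 [0.524 0.188 0.063]
side0 0.1 1224 [0.528 0.084 0.075]
side0 0.15 4956 [0.404 0.14  0.08 ]
(array([-0.6271,  0.9802,  0.1959]), np.float64(63.43), array([-6.0e-04, -1.4e-03, -1.0e+00]))
```

Path is clear.

>>> apply_moves:
  series:
    - [[-0.063,0.098,0.02,0,0,0],[-0.063,0.098,0.02,0,0,0],[-0.063,0.098,0.02,0,0,0],[-0.063,0.098,0.02,0,0,0],[-0.063,0.098,0.02,0,0,0],[-0.063,0.098,0.02,0,0,0],[-0.063,0.098,0.02,0,0,0],[-0.063,0.098,0.02,0,0,0],[-0.063,0.098,0.02,0,0,0],[-0.063,0.098,0.02,0,0,0]]
  jaw: 0

```text
clock: 1.1
ee_pos: [0.5313, 0.1742, 0.1515]
ee_rot: [0.846, 0.533, -0.002, -0.002]
force: [0.4, 1.1, -0.8]
grip_width: 0.044
```

>>> apply_moves:
  series:
    - [[0,0,0,0,0,0.188],[0,0,0,0,0,0.188],[0,0,0,0,0,0.188],[0,0,0,0,0,0.188],[0,0,0,0,0,0.188],[0,0,0,0,0,0.188],[0,0,0,0,0,0.188],[0,0,0,0,0,0.188],[0,0,0,0,0,0.188],[0,0,0,0,0,0.188]]

```text
clock: 2.1
ee_pos: [0.5327, 0.1601, 0.1471]
ee_rot: [0.982, -0.189, -0.005, 0.004]
force: [-0.1, -0.2, 0.4]
grip_width: 0.0443
```

```bash
python3 - <<'E'
from h import *
from cell import status,optics
s=status.sense(); print(s["clock"],s["ee_pos"].round(4),s["force"].round(2),s["grip_width"],tool_delta(s,[.529,.181,.16]))
d=optics.snapshot("wrist"); np.savez("pics/w1.npz",**d); print(d["xyz"],R.from_quat(d["rotation"]).as_matrix().round(3))
cv2.imwrite("pics/w1.png",d["img"][:,:,::-1])
E
```

```text
2.1 [0.5327 0.1601 0.1471] [-0.14 -0.24  0.42] 0.04426012563362126 (array([-0.0283, -0.0448, -0.0324]), np.float64(-21.79), array([-0.0114, -0.0053, -0.9999]))
[0.56013568 0.22608935 0.29200824] [[ 0.929 -0.353 -0.113]
 [-0.371 -0.892 -0.258]
 [-0.01   0.281 -0.96 ]]
```

View pics/w1.png

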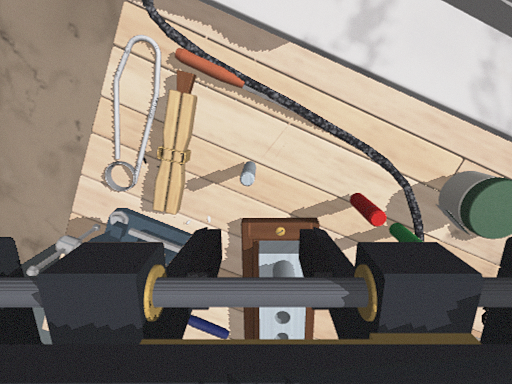

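The wrist view shows the 13 mm punch standing at (248,172). The cutter is below it at (280,280), and the red and green look-alikes are to the right.

```bash
cat >> h.py <<'E'
def cyl(d,c0,rad,zlo=.03,zhi=.058):  # least-squares circle on side points, fixed radius
    from scipy.optimize import least_squares
    Q=cloud(d).reshape(-1,3); k=(np.hypot(Q[:,0]-c0[0],Q[:,1]-c0[1])<.02)&(Q[:,2]>zlo)&(Q[:,2]<zhi); q=Q[k]
    r=least_squares(lambda c:np.hypot(q[:,0]-c[0],q[:,1]-c[1])-rad,c0,loss="soft_l1",f_scale=.001)
    return r.x,len(q),np.sqrt(np.mean(r.fun**2))
def trim(s,yaw):  # rotation vector (tool axes, units of 45 deg) to point straight down with tool x at yaw
    t=R.from_euler("z",yaw,degrees=True)*R.from_quat([1,0,0,0]); r=R.from_quat(s["ee_rot"])
    return ((r.inv()*t).as_rotvec()/np.radians(45)).round(4)
E
python3 - <<'E'
from h import *
from cell import status
s=status.sense(); 
for n in("w1","top0","side0"):
    d=load(n); print(n,cyl(d,[.529,.181],.0065,.015))
    Q=cloud(d).reshape(-1,3);k=(np.hypot(Q[:,0]-.529,Q[:,1]-.181)<.016)&(Q[:,2]>.057);print(Q[k].mean(0),k.sum())
for n in("top0","side0"): print(n,cyl(load(n),[.501,-.170],.008,.015))
print(trim(s,-21.4),s["ee_pos"],tool_delta(s,[.5285,.183,.11]))
E
```

```text
w1 (array([0.52674428, 0.18094955]), 128, np.float64(0.0001704660341955488))
[0.53076094 0.18625203 0.23647637] 9925
top0 (array([0.52911283, 0.18127912]), 20, np.float64(0.0002888214192804135))
[0.5298305  0.17989963 0.06073578] 22
side0 (array([0.52691213, 0.18198288]), 126, np.float64(0.0005220315447459905))
[0.52680777 0.1839412  0.06035271] 47
top0 (array([ 0.50154605, -0.17291866]), 22, np.float64(0.00022583372295676847))
side0 (array([ 0.49931903, -0.17162639]), 106, np.float64(0.0011413285436583753))
[ 0.0119  0.0112 -0.0175] [0.53259409 0.16023247 0.14700211] (array([-0.0302, -0.0497,  0.0923]), np.float64(-22.19), array([-0.0116, -0.0054, -0.9999]))
```

>>> apply_moves:
  series:
    - [[-0.03,-0.049,0.05,0.012,0.011,-0.0175],[0,0,0,0,0,0],[0,0,0,0,0,0]]

```text
clock: 2.45
ee_pos: [0.5286, 0.1827, 0.1263]
ee_rot: [0.983, -0.182, 0.0, 0.001]
force: [0.2, -0.4, -0.5]
grip_width: 0.0437
```

```bash
python3 - <<'E'
from h import *
from cell import status
s=status.sense(); print(trim(s,-21.4),s["ee_pos"],tool_delta(s,[.527,.1813,.03]),s["force"])
E
```

```text
[ 0.0012 -0.0008  0.0083] [0.52864803 0.18272742 0.12629501] (array([-0.0027,  0.0046,  0.2407]), np.float64(-21.03), array([ 2.0e-04, -1.1e-03, -1.0e+00])) [ 0.15571292 -0.38081121 -0.5351197 ]
```

>>> apply_moves:
  series:
    - [[-0.003,0.0045,0.08,0,0,0.008],[0,0,0.08,0,0,0],[0,0,0.075,0,0,0],[0,0,0,0,0,0],[0,0,0,0,0,0]]

```text
clock: 2.95
ee_pos: [0.5305, 0.1795, 0.0331]
ee_rot: [0.983, -0.183, 0.002, -0.001]
force: [-0.2, -0.3, 1.0]
grip_width: 0.044
```

```bash
python3 - <<'E'
from h import *
from cell import status,optics
s=status.sense(); print(trim(s,-21.4),s["ee_pos"],tool_delta(s,[.527,.1813,.03]),s["force"])
d=optics.snapshot("wrist"); np.savez("pics/w2.npz",**d); cv2.imwrite("pics/w2.png",d["img"][:,:,::-1]); print(cyl(d,[.527,.181],.0065,.015))
E
```

```text
[-0.0029 -0.0056  0.006 ] [0.53054707 0.17948826 0.0331281 ] (array([-0.0099, -0.001 ,  0.0078]), np.float64(-21.13), array([ 4.9e-03,  5.0e-04, -1.0e+00])) [-0.23213888 -0.25257077  1.02564684]
(array([0.52630222, 0.18126265]), 946, np.float64(0.005379665217351476))
```

>>> apply_moves:
  series:
    - [[-0.01,-0.001,0.007,-0.003,-0.0055,0.006],[0,0,0,0,0,0]]

```text
clock: 3.2
ee_pos: [0.5282, 0.1818, 0.033]
ee_rot: [0.983, -0.186, 0.001, -0.001]
force: [-0.4, -0.0, 0.1]
grip_width: 0.0437
```

>>> apply_moves:
  series:
    - [[0,0,0,0,0,0],[0,0,0,0,0,0],[0,0,0,0,0,0],[0,0,0,0,0,0],[0,0,0,0,0,0]]
  jaw: -1

```text
clock: 3.7
ee_pos: [0.5295, 0.1826, 0.0353]
ee_rot: [0.983, -0.185, 0.003, -0.002]
force: [-0.4, -0.0, -0.7]
grip_width: 0.0118
```

>>> apply_moves:
  series:
    - [[0,0,-0.05,0,0,0],[0,0,-0.1,0,0,0],[0,0,-0.1,0,0,0],[0,0,0,0,0,0]]

```text
clock: 4.1
ee_pos: [0.5276, 0.1816, 0.1368]
ee_rot: [0.983, -0.186, 0.001, -0.001]
force: [0.9, 0.9, 0.1]
grip_width: 0.0119
```

```bash
python3 - <<'E'
from h import *
from cell import status,optics
s=status.sense(); print(trim(s,-21.4),s["ee_pos"],tool_delta(s,[.490,-.0056,.135]),s["force"],s["ft_torque"],s["grip_width"])
d=optics.snapshot("wrist"); np.savez("pics/w3.npz",**d); cv2.imwrite("pics/w3.png",d["img"][:,:,::-1])
E
```

```text
[-0.0021 -0.0021  0.0003] [0.52761203 0.18155589 0.13676156] (array([0.083 , 0.47  , 0.0038]), np.float64(-21.38), array([ 2.2e-03,  9.0e-04, -1.0e+00])) [0.88431958 0.879243   0.07926831] [0.01085362 0.02395103 0.02639727] 0.011915651005872916
```

View pics/w3.png

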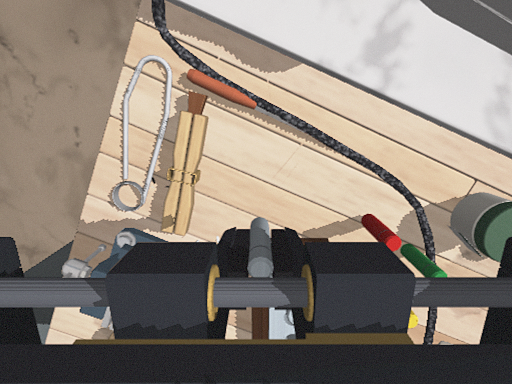

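The punch is held between the fingers, with its foot near (260,222). Next I move over the cutter.

>>> apply_moves:
  series:
    - [[0.017,0.094,0,0,0,0],[0.017,0.094,0,0,0,0],[0.017,0.094,0,0,0,0],[0.017,0.094,0,0,0,0],[0.017,0.094,0,0,0,0],[0,0,0,0,0,0],[0,0,0,0,0,0]]

```text
clock: 4.85
ee_pos: [0.4826, -0.0109, 0.1264]
ee_rot: [0.983, -0.183, -0.006, 0.002]
force: [-0.3, 0.2, -0.1]
grip_width: 0.0117
```

```bash
cat >> h.py <<'E'
def axis(d,s,rad):  # held cylinder: centre per height slice, from depth, relative to TCP
    from scipy.optimize import least_squares
    Q=cloud(d).reshape(-1,3); p=s["ee_pos"]; out=[]
    for z0 in (-.030,-.022,-.014,-.006):
        k=(np.hypot(Q[:,0]-p[0],Q[:,1]-p[1])<.013)&(abs(Q[:,2]-p[2]-z0)<.004); q=Q[k]
        if len(q)<8: continue
        r=least_squares(lambda c:np.hypot(q[:,0]-c[0],q[:,1]-c[1])-rad,p[:2],loss="soft_l1",f_scale=.001)
        out.append((z0,len(q),((r.x-p[:2])*1e3).round(2)))
    return out
E
python3 - <<'E'
from h import *
from cell import status,optics
s=status.sense(); print(trim(s,-21.4),s["ee_pos"],tool_delta(s,[.490,-.0056,.135]),s["force"])
d=optics.snapshot("wrist"); np.savez("pics/w4.npz",**d); cv2.imwrite("pics/w4.png",d["img"][:,:,::-1])
print(axis(d,s,.0065))
d=optics.snapshot("side"); np.savez("pics/s4.npz",**d); print(axis(d,s,.0065))
d=optics.snapshot("top"); np.savez("pics/t4.npz",**d); print(axis(d,s,.0065))
w=load("w4")
Q=cloud(w);sel=(Q[...,2]<.04)&(Q[...,2]>.03)
q=Q[sel]; q=q[np.hypot(q[:,0]-.5,q[:,1]-.02)<.09]; print(len(q), cv2.minAreaRect(q[:,:2].astype(np.float32)) if len(q) else 0)
a=np.hstack([cv2.resize(load("s4")["img"][140:320,230:410,::-1],(400,400)),cv2.resize(w["img"][150:384,120:400,::-1],(400,400))]); cv2.imwrite("pics/c4.png",a)
E
```

```text
[0.0079 0.0138 0.0069] [ 0.48264941 -0.0108539   0.1264137 ] (array([ 0.0122, -0.0187, -0.0217]), np.float64(-21.09), array([-0.0124, -0.0019, -0.9999])) [-0.34169215  0.24965304 -0.14097093]
[(-0.03, 76, array([-2.56, -2.11])), (-0.022, 90, array([-2.3 , -2.12])), (-0.014, 102, array([-2.12, -2.06])), (-0.006, 103, array([-1.87, -2.06]))]
[(-0.03, 21, array([-3.06, -0.95])), (-0.022, 22, array([-3.08, -0.93])), (-0.014, 23, array([-2.25, -0.94])), (-0.006, 17, array([-3.01, -0.65]))]
[]
8038 ((0.5012434720993042, 0.021992407739162445), (0.14985063672065735, 0.05012916401028633), 68.59076690673828)
```

View pics/c4.png

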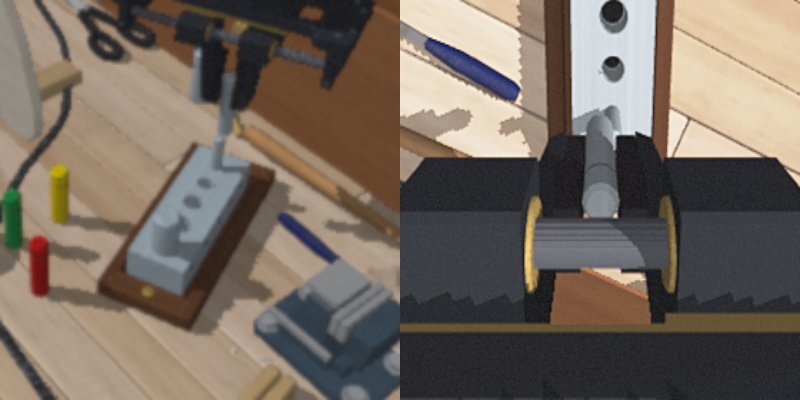

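The wrist crop shows the punch held near upright over the row, with the empty holes at crop (614,15) and (612,68). I'll trim the tool upright and lower the punch.

```bash
python3 - <<'E'
from h import *
from cell import status
s=status.sense(); print(trim(s,-21.4),s["ee_pos"],tool_delta(s,[.4926,-.0038,.085]))
E
```

```text
[0.0074 0.0127 0.0103] [ 0.4833573  -0.00962724  0.12685396] (array([ 0.0174, -0.0225,  0.1043]), np.float64(-20.94), array([-0.0114, -0.0018, -0.9999]))
```

>>> apply_moves:
  series:
    - [[0.017,-0.022,0.05,0.0075,0.0127,0.01],[0,0,0.05,0,0,0],[0,0,0,0,0,0]]

```text
clock: 5.3
ee_pos: [0.4943, 0.0006, 0.0854]
ee_rot: [0.983, -0.182, 0.001, -0.001]
force: [-0.6, -0.5, 0.1]
grip_width: 0.0119
```

```bash
cat > fit.py <<'E'
from h import *
from cell import status,optics
import sys
off,rad,yoff=map(float,sys.argv[1:4])   # unused, radius, hole y offset
s=status.sense(); d=optics.snapshot("wrist"); np.savez("pics/wl.npz",**d)
Q=cloud(d); q=Q[(Q[...,2]<.04)&(Q[...,2]>.033)]; q=q[np.hypot(q[:,0]-.5,q[:,1]-.02)<.085]
(c,sz,a)=cv2.minAreaRect(q[:,:2].astype(np.float32))
if sz[0]<sz[1]: a-=90
c=np.array(c); ax=np.array([np.cos(np.radians(a)),np.sin(np.radians(a))]); h=c+yoff*ax
A=axis(d,s,rad); p=np.array([o[2] for o in A])/1e3; z=np.array([o[0] for o in A])
k=np.polyfit(z,p,1); foot=s["ee_pos"][:2]+k[0]*-.034+k[1]
low=Q[(np.hypot(Q[...,0]-foot[0],Q[...,1]-foot[1])<rad*.9)&(Q[...,2]>.04)]
r=R.from_quat(s["ee_rot"]); e=h-foot
print("clock",s["clock"],"tcp",s["ee_pos"].round(4),"F",s["force"].round(1),"block",c.round(4),np.round(sz,4),round(a,2))
print("hole",h.round(4),"foot",foot.round(4),"slope",k[0].round(4),"zmin",low[:,2].min().round(4) if len(low) else None)
print("err tool units",(r.inv().apply([e[0],e[1],0])/.4).round(4),"mm",(e*1e3).round(2),"trim",trim(s,-21.4))
E
python3 fit.py 0 .0065 -.030
```

```text
clock 5.3 tcp [0.4943 0.0006 0.0854] F [-0.6 -0.5  0.1] block [0.5012 0.0218] [0.15   0.0504] 68.66
hole [ 0.4903 -0.0062] foot [ 0.4921 -0.0014] slope [0.0125 0.0012] zmin 0.0546
err tool units [ 0.0001  0.0126 -0.    ] mm [-1.77 -4.73] trim [-0.003  -0.0015  0.0083]
```

>>> apply_moves:
  series:
    - [[0,0.0126,0.01,-0.003,-0.0015,0.008],[0,0,0.01,0,0,0],[0,0,0,0,0,0]]

```text
clock: 5.65
ee_pos: [0.4945, -0.0032, 0.0796]
ee_rot: [0.983, -0.185, 0.002, -0.001]
force: [-0.5, 0.8, -0.8]
grip_width: 0.012
```

```bash
python3 fit.py 0 .0065 -.030
```

```text
clock 5.65 tcp [ 0.4945 -0.0032  0.0796] F [-0.5  0.8 -0.8] block [0.5012 0.0217] [0.1498 0.0502] 68.67
hole [ 0.4903 -0.0062] foot [ 0.4922 -0.0052] slope [0.0153 0.    ] zmin 0.0863
err tool units [-0.0035  0.0041 -0.    ] mm [-1.91 -1.03] trim [-0.0025 -0.0043  0.0022]
```

>>> apply_moves:
  series:
    - [[-0.0035,0.004,0.015,-0.0025,-0.004,0.002],[0,0,0,0,0,0]]

```text
clock: 5.9
ee_pos: [0.4929, -0.0043, 0.074]
ee_rot: [0.983, -0.186, 0.001, -0.0]
force: [-1.1, -0.3, -0.7]
grip_width: 0.0116
```

```bash
python3 fit.py 0 .0065 -.030
```

```text
clock 5.9 tcp [ 0.4929 -0.0043  0.074 ] F [-1.1 -0.3 -0.7] block [0.5015 0.0224] [0.1485 0.0503] 68.59
hole [ 0.4905 -0.0055] foot [ 0.4907 -0.0064] slope [0.0159 0.0014] zmin 0.0893
err tool units [-0.0012 -0.002  -0.    ] mm [-0.16  0.91] trim [-0.0007 -0.0014 -0.0004]
```

>>> apply_moves:
  series:
    - [[-0.001,0,0.006,0,0,0],[0,0,0.006,0,0,0]]

```text
clock: 6.15
ee_pos: [0.4933, -0.0042, 0.0695]
ee_rot: [0.983, -0.186, 0.001, -0.0]
force: [-0.7, -0.4, 0.7]
grip_width: 0.0117
```

>>> apply_moves:
  series:
    - [[0,0,0.006,0,0,0],[0,0,0.004,0,0,0]]

```text
clock: 6.35
ee_pos: [0.493, -0.0042, 0.065]
ee_rot: [0.983, -0.186, 0.001, -0.0]
force: [-0.3, 0.9, -1.2]
grip_width: 0.0121
```

>>> apply_moves:
  series:
    - [[0,0,0.006,0,0,0],[0,0,0.004,0,0,0]]

```text
clock: 6.55
ee_pos: [0.4929, -0.0042, 0.0606]
ee_rot: [0.983, -0.186, 0.001, -0.0]
force: [0.1, -1.1, -1.2]
grip_width: 0.0118
```

```bash
python3 fit.py 0 .0065 -.030
```

```text
clock 6.55 tcp [ 0.4929 -0.0042  0.0606] F [ 0.1 -1.1 -1.2] block [0.5032 0.0266] [0.1393 0.0503] 68.65
hole [ 0.4923 -0.0013] foot [0.4952 0.0005] slope [-0.1598 -0.2596] zmin 0.0401
err tool units [-0.005   0.0069 -0.    ] mm [-2.88 -1.84] trim [-0.0012 -0.0022 -0.0006]
```

>>> apply_moves:
  series:
    - [[0,0,0.006,0,0,0],[0,0,0.006,0,0,0]]

```text
clock: 6.8
ee_pos: [0.493, -0.0044, 0.0555]
ee_rot: [0.983, -0.186, 0.001, -0.0]
force: [-0.5, -0.3, 1.0]
grip_width: 0.0122
```

>>> apply_moves:
  series:
    - [[0,0,0.006,0,0,0],[0,0,0.006,0,0,0]]

```text
clock: 7.0
ee_pos: [0.4929, -0.0045, 0.0504]
ee_rot: [0.983, -0.186, 0.001, -0.0]
force: [1.6, -0.6, 1.7]
grip_width: 0.0118
```

>>> apply_moves:
  series:
    - [[0,0,0.005,0,0,0],[0,0,0.005,0,0,0]]

```text
clock: 7.2
ee_pos: [0.493, -0.0045, 0.046]
ee_rot: [0.983, -0.186, 0.001, -0.0]
force: [-1.8, -0.3, 7.3]
grip_width: 0.0122
```

```bash
python3 - <<'E'
from h import *
from cell import status,optics
s=status.sense(); print(s["ee_pos"].round(4),s["force"].round(1))
d=optics.snapshot("side"); np.savez("pics/s5.npz",**d); w=optics.snapshot("wrist"); np.savez("pics/w5.npz",**w)
for n,x in(("s",d),("w",w)):
    Q=cloud(x).reshape(-1,3); k=(np.hypot(Q[:,0]-.491,Q[:,1]+.006)<.006)&(Q[:,2]>.03)&(Q[:,2]<.1); q=Q[k]; print(n,len(q),q[:,2].max().round(4) if len(q) else 0,q.mean(0).round(4) if len(q) else 0)
cv2.imwrite("pics/c5.png",np.hstack([cv2.resize(d["img"][180:290,260:370,::-1],(400,400)),cv2.resize(w["img"][150:384,120:400,::-1],(400,400))]))
E
```

```text
[ 0.493  -0.0045  0.046 ] [-1.8 -0.3  7.3]
s 23 0.0894 [ 0.4924 -0.0034  0.0626]
w 591 0.0719 [ 0.4912 -0.0037  0.0642]
```

View pics/c5.png

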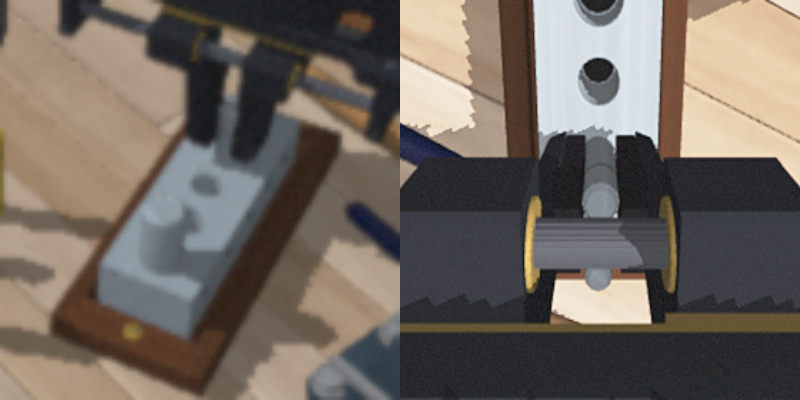

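The punch top reads z=0.072, which is the home height, and the side view shows it low between the fingers over the 13 mm hole. One light extra push, then release.

>>> apply_moves:
  series:
    - [[0,0,0.005,0,0,0]]

```text
clock: 7.4
ee_pos: [0.493, -0.0045, 0.0446]
ee_rot: [0.983, -0.186, 0.001, -0.001]
force: [-4.4, -0.1, 16.9]
grip_width: 0.0118
```

>>> apply_moves:
  series:
    - [[0,0,-0.001,0,0,0],[0,0,0,0,0,0],[0,0,0,0,0,0],[0,0,0,0,0,0]]
  jaw: -0.2

```text
clock: 7.8
ee_pos: [0.4938, -0.0043, 0.0451]
ee_rot: [0.983, -0.186, 0.002, -0.001]
force: [0.1, 0.1, -0.7]
grip_width: 0.035
```

>>> apply_moves:
  series:
    - [[0,0,-0.06,0,0,0],[0,0,-0.1,0,0,0],[0,0,-0.1,0,0,0],[0.04,0.095,0,0,0,0],[0.04,0.095,0,0,0,0],[0.04,0.095,0,0,0,0],[0.03,0.07,0,0,0,0],[0,0,0,0,0,0],[0,0,0,0,0,0]]
  jaw: 0

```text
clock: 8.7
ee_pos: [0.4996, -0.1604, 0.153]
ee_rot: [0.983, -0.182, 0.003, -0.0]
force: [0.3, 0.9, -1.3]
grip_width: 0.0444
```

```bash
python3 - <<'E'
from h import *
from cell import status,optics
s=status.sense(); print(s["ee_pos"].round(4),s["force"].round(1),trim(s,-21.4))
for n in("wrist","top","side"):
    d=optics.snapshot(n); np.savez(f"pics/{n}6.npz",**d); 
    Q=cloud(d).reshape(-1,3)
    for c,rad in(([.4995,-.172],.008),([.4905,-.006],.0065)):
        try:
            f=cyl(d,c,rad,.045 if rad<.007 else .015,.07); k=(np.hypot(Q[:,0]-c[0],Q[:,1]-c[1])<.009)&(Q[:,2]<.08)&(Q[:,2]>.04); print(n,f,"top",np.percentile(Q[k,2],[50,97]).round(4) if k.sum() else 0)
        except Exception as e: print(n,c,e)
    q=Q[(Q[:,2]<.04)&(Q[:,2]>.033)]; q=q[np.hypot(q[:,0]-.5,q[:,1]-.02)<.085]
    if len(q): print("block",cv2.minAreaRect(q[:,:2].astype(np.float32)))
print(tool_delta(s,[.4995,-.172,.1]))
E
```

```text
[ 0.4996 -0.1604  0.153 ] [ 0.3  0.9 -1.3] [-0.0023 -0.0061  0.0103]
wrist (array([ 0.49928391, -0.17305258]), 395, np.float64(0.0024962925976228924)) top [0.0591 0.0605]
wrist (array([ 0.49050146, -0.00627664]), 249, np.float64(0.0005045371132421262)) top [0.0696 0.0724]
block ((0.48569366335868835, -0.01713765785098076), (0.0665852352976799, 0.05066833272576332), 68.6698226928711)
top (array([ 0.50152722, -0.17279576]), 15, np.float64(0.00020933414213715942)) top [0.0506 0.0557]
top (array([ 0.49269436, -0.00683454]), 8, np.float64(0.004480305146507299)) top [0.0715 0.0743]
block ((0.5033823847770691, 0.021624259650707245), (0.1500154733657837, 0.05046781152486801), 68.51707458496094)
side (array([ 0.49951802, -0.17158749]), 131, np.float64(0.0017393325210477084)) top [0.0562 0.0618]
side (array([ 0.48983561, -0.00600683]), 88, np.float64(0.006418647878358147)) top [0.0601 0.0736]
block ((0.5008091330528259, 0.02303985506296158), (0.15308715403079987, 0.050578247755765915), 68.69058990478516)
(array([0.0094, 0.0273, 0.1325]), np.float64(-20.94), array([ 5.1e-03, -1.0e-04, -1.0e+00]))
```

The 13 mm punch is home (top 72 mm) and the block hasn't moved. Next, the 16 mm punch.

>>> apply_moves:
  series:
    - [[0.012,0.028,0.06,-0.002,-0.006,0.01],[0,0,0.06,0,0,0],[0,0,0.05,0,0,0],[0,0,0,0,0,0]]

```text
clock: 9.25
ee_pos: [0.5026, -0.1652, 0.0833]
ee_rot: [0.984, -0.18, 0.001, -0.002]
force: [0.3, 0.2, 0.2]
grip_width: 0.044
```

```bash
python3 - <<'E'
from h import *
from cell import status
s=status.sense(); print(trim(s,-21.4),s["ee_pos"],tool_delta(s,[.5003,-.173,.03]),s["force"])
E
```

```text
[-0.0047 -0.0008  0.0153] [ 0.50261952 -0.16519722  0.08333625] (array([0.0014, 0.0208, 0.1333]), np.float64(-20.71), array([ 0.0019,  0.0032, -1.    ])) [0.25337732 0.17590056 0.18361009]
```

>>> apply_moves:
  series:
    - [[0.0015,0.021,0.02,-0.005,-0.001,0.015],[0,0,0.06,0,0,0],[0,0,0.055,0,0,0],[0,0,0,0,0,0]]

```text
clock: 9.65
ee_pos: [0.5026, -0.1726, 0.0301]
ee_rot: [0.983, -0.184, 0.002, 0.0]
force: [-0.7, -1.1, 0.3]
grip_width: 0.0439
```

```bash
python3 - <<'E'
from h import *
from cell import status
s=status.sense(); print(trim(s,-21.4),s["ee_pos"],tool_delta(s,[.5003,-.173,.03]),s["force"])
E
```

```text
[-0.0004 -0.0052  0.0032] [ 0.50259603 -0.17262134  0.03005939] (array([-0.005 ,  0.003 ,  0.0001]), np.float64(-21.26), array([ 0.0039, -0.0012, -1.    ])) [-0.65510685 -1.11186174  0.3037119 ]
```

>>> apply_moves:
  series:
    - [[-0.005,0.003,0,0,-0.005,0.003],[0,0,0,0,0,0],[0,0,0,0,0,0],[0,0,0,0,0,0],[0,0,0,0,0,0]]
  jaw: -1

```text
clock: 10.15
ee_pos: [0.5024, -0.174, 0.0342]
ee_rot: [0.983, -0.186, 0.003, 0.0]
force: [0.3, 0.4, -0.3]
grip_width: 0.0149
```

>>> apply_moves:
  series:
    - [[0,0,-0.05,0,0,0],[0,0,-0.1,0,0,0],[0,0,-0.1,0,0,0],[0,0,0,0,0,0]]

```text
clock: 10.55
ee_pos: [0.5011, -0.1737, 0.1372]
ee_rot: [0.983, -0.186, 0.001, -0.0]
force: [1.0, -0.0, -1.1]
grip_width: 0.0152
```

```bash
python3 - <<'E'
from h import *
from cell import status,optics
s=status.sense(); d=optics.snapshot("wrist"); print(axis(d,s,.008)); print(trim(s,-21.4),s["ee_pos"],tool_delta(s,[.5025,.0205,.135]),s["force"],s["grip_width"])
E
```

```text
[(-0.03, 77, array([-1.41,  0.53])), (-0.022, 99, array([-1.3 ,  0.56])), (-0.014, 110, array([-1.21,  0.52])), (-0.006, 128, array([-1.02,  0.43]))]
[-0.0007 -0.0035 -0.0008] [ 0.50110316 -0.17366513  0.13715665] (array([-0.1742, -0.4531,  0.0052]), np.float64(-21.44), array([ 2.7e-03, -5.0e-04, -1.0e+00])) [ 0.97069675 -0.01231433 -1.07754871] 0.015172624266939999
```

>>> apply_moves:
  series:
    - [[-0.035,-0.09,0,0,0,0],[-0.035,-0.09,0,0,0,0],[-0.035,-0.09,0,0,0,0],[-0.035,-0.09,0,0,0,0],[-0.034,-0.087,0,0,0,0],[0,0,0,0,0,0],[0,0,0,0,0,0]]

```text
clock: 11.3
ee_pos: [0.4957, 0.0253, 0.128]
ee_rot: [0.982, -0.187, -0.004, 0.002]
force: [0.3, -0.3, -1.3]
grip_width: 0.0151
```

```bash
python3 - <<'E'
from h import *
from cell import status
s=status.sense(); print(trim(s,-21.4),s["ee_pos"],tool_delta(s,[.5016,.0185,.085]),s["force"])
E
```

```text
[ 0.0066  0.0101 -0.0022] [0.49573945 0.02534785 0.12798674] (array([0.0208, 0.01  , 0.1074]), np.float64(-21.5), array([-0.0093, -0.0019, -1.    ])) [ 0.30273671 -0.29053099 -1.28463382]
```

>>> apply_moves:
  series:
    - [[0.02,0.01,0.05,0.0065,0.01,-0.002],[0,0,0.055,0,0,0],[0,0,0,0,0,0]]

```text
clock: 11.6
ee_pos: [0.5007, 0.0164, 0.0833]
ee_rot: [0.982, -0.187, -0.001, 0.001]
force: [-0.4, 0.2, -1.0]
grip_width: 0.0151
```

```bash
python3 fit.py 0 .008 -.003
```

```text
clock 11.6 tcp [0.5007 0.0164 0.0833] F [-0.4  0.2 -1. ] block [0.5044 0.0299] [0.1314 0.0502] 68.54
hole [0.5033 0.0271] foot [0.499  0.0169] slope [ 0.0218 -0.0058] zmin 0.0799
err tool units [ 0.0006 -0.0277 -0.    ] mm [ 4.3  10.21] trim [ 0.0019  0.0016 -0.0023]
```

>>> apply_moves:
  series:
    - [[0.001,-0.006,0.018,0.002,0.0016,-0.002],[0,0,0.01,0,0,0],[0,0,0,0,0,0]]

```text
clock: 11.95
ee_pos: [0.5038, 0.0166, 0.074]
ee_rot: [0.982, -0.187, 0.002, -0.0]
force: [-0.2, -0.5, -1.4]
grip_width: 0.0152
```

```bash
python3 fit.py 0 .008 -.003
```

```text
clock 11.95 tcp [0.5038 0.0166 0.074 ] F [-0.2 -0.5 -1.4] block [0.5012 0.0216] [0.1501 0.0502] 68.62
hole [0.5001 0.0188] foot [0.5023 0.0172] slope [ 0.0168 -0.0061] zmin 0.0666
err tool units [-0.0066 -0.0018 -0.    ] mm [-2.18  1.63] trim [-0.0016 -0.0047 -0.0042]
```

>>> apply_moves:
  series:
    - [[-0.0066,-0.0018,0.001,-0.0016,-0.0047,-0.004],[0,0,0,0,0,0]]

```text
clock: 12.2
ee_pos: [0.502, 0.0186, 0.0744]
ee_rot: [0.983, -0.186, 0.0, -0.0]
force: [0.5, 0.1, -1.8]
grip_width: 0.0151
```

```bash
python3 fit.py 0 .008 -.003
```

```text
clock 12.2 tcp [0.502  0.0186 0.0744] F [ 0.5  0.1 -1.8] block [0.5013 0.0217] [0.1498 0.0503] 68.62
hole [0.5002 0.0189] foot [0.5004 0.0191] slope [ 0.0196 -0.0051] zmin 0.0658
err tool units [-0.0003  0.0008 -0.    ] mm [-0.23 -0.24] trim [-0.0008 -0.0009  0.0003]
```

Aligned to about 0.3 mm. Probing down in small steps.

>>> apply_moves:
  series:
    - [[0,0.0005,0.006,0,0,0],[0,0,0.006,0,0,0]]

```text
clock: 12.45
ee_pos: [0.5026, 0.0184, 0.0699]
ee_rot: [0.983, -0.185, 0.001, -0.0]
force: [-0.4, 0.4, -0.8]
grip_width: 0.0148
```

>>> apply_moves:
  series:
    - [[0,0,0.006,0,0,0],[0,0,0.005,0,0,0]]

```text
clock: 12.65
ee_pos: [0.5023, 0.0184, 0.0651]
ee_rot: [0.983, -0.185, 0.001, -0.0]
force: [-0.2, -0.5, -0.5]
grip_width: 0.0149
```

>>> apply_moves:
  series:
    - [[0,0,0.005,0,0,0]]

```text
clock: 12.75
ee_pos: [0.5021, 0.0183, 0.0628]
ee_rot: [0.983, -0.185, 0.001, -0.0]
force: [0.5, -0.4, -0.6]
grip_width: 0.0148
```

>>> apply_moves:
  series:
    - [[0,0,0.006,0,0,0],[0,0,0.006,0,0,0]]

```text
clock: 12.95
ee_pos: [0.5021, 0.0183, 0.0575]
ee_rot: [0.983, -0.186, 0.001, -0.0]
force: [-1.2, 0.4, 0.6]
grip_width: 0.0149
```

>>> apply_moves:
  series:
    - [[0,0,0.006,0,0,0],[0,0,0.006,0,0,0]]

```text
clock: 13.15
ee_pos: [0.5021, 0.0181, 0.0523]
ee_rot: [0.983, -0.186, 0.001, -0.0]
force: [-1.2, 0.1, 1.2]
grip_width: 0.0152
```

>>> apply_moves:
  series:
    - [[0,0,0.006,0,0,0]]

```text
clock: 13.25
ee_pos: [0.502, 0.0181, 0.0497]
ee_rot: [0.983, -0.186, 0.001, -0.0]
force: [-0.8, -0.5, -0.2]
grip_width: 0.0154
```

>>> apply_moves:
  series:
    - [[0,0,0.005,0,0,0]]

```text
clock: 13.35
ee_pos: [0.502, 0.0181, 0.0475]
ee_rot: [0.983, -0.186, 0.001, -0.0]
force: [-0.8, -0.9, 0.9]
grip_width: 0.0151
```

>>> apply_moves:
  series:
    - [[0,0,0.005,0,0,0]]

```text
clock: 13.45
ee_pos: [0.5019, 0.0181, 0.0452]
ee_rot: [0.983, -0.186, 0.0, -0.0]
force: [-0.9, -0.0, 0.6]
grip_width: 0.015
```

>>> apply_moves:
  series:
    - [[0,0,0.004,0,0,0]]

```text
clock: 13.55
ee_pos: [0.502, 0.0181, 0.0437]
ee_rot: [0.983, -0.186, 0.0, -0.0]
force: [-2.8, 0.7, 11.3]
grip_width: 0.0153
```

```bash
python3 - <<'E'
from h import *
from cell import status,optics
s=status.sense(); print(s["ee_pos"].round(4),s["force"].round(1))
Q=cloud(optics.snapshot("wrist")).reshape(-1,3); k=(np.hypot(Q[:,0]-.5002,Q[:,1]-.019)<.007)&(Q[:,2]>.03)&(Q[:,2]<.1); print(k.sum(),np.percentile(Q[k,2],[50,97,100]))
E
```

```text
[0.502  0.0181 0.0437] [-2.8  0.7 11.3]
619 [0.0697681  0.07098004 0.07150643]
```

Top at 71–72 mm with 11 N on the pad, so it is home. Release and retract.

>>> apply_moves:
  series:
    - [[0,0,-0.001,0,0,0],[0,0,0,0,0,0],[0,0,0,0,0,0],[0,0,0,0,0,0]]
  jaw: -0.2

```text
clock: 14.0
ee_pos: [0.5029, 0.0183, 0.0442]
ee_rot: [0.983, -0.186, 0.001, -0.001]
force: [-0.2, 0.4, 0.8]
grip_width: 0.0353
```

>>> apply_moves:
  series:
    - [[0,0,-0.06,0,0,0],[0,0,-0.1,0,0,0],[0,0,-0.1,0,0,0],[0,0.09,0,0,0,0],[0,0.1,0,0,0,0],[0,0.1,0,0,0,0],[0,0.05,0,0,0,0],[0,0,0,0,0,0]]

```text
clock: 14.8
ee_pos: [0.4536, -0.1107, 0.1525]
ee_rot: [0.983, -0.183, 0.003, -0.001]
force: [0.2, -0.2, 0.2]
grip_width: 0.0351
```

```bash
python3 - <<'E'
from h import *
from cell import status,optics
s=status.sense(); print(s["clock"],s["ee_pos"].round(4),s["force"].round(1),s["grip_width"])
for n in("wrist","side","top"):
    d=optics.snapshot(n); np.savez(f"pics/{n}7.npz",**d); Q=cloud(d).reshape(-1,3)
    for c,rad in(([.5002,.019],.008),([.4905,-.006],.0065)):
        k=(np.hypot(Q[:,0]-c[0],Q[:,1]-c[1])<rad)&(Q[:,2]<.09)&(Q[:,2]>.04); f=[cyl(d,c,rad,a,b)[0].round(4) for a,b in((.042,.055),(.055,.069)) if ((np.hypot(Q[:,0]-c[0],Q[:,1]-c[1])<.02)&(Q[:,2]>a)&(Q[:,2]<b)).sum()>5]
        print(n,rad,k.sum(),"low/high axis",f,"top z",np.percentile(Q[k,2],[50,95]).round(4) if k.sum() else 0)
t=load("top7")["img"];w=load("side7")["img"]
cv2.imwrite("pics/c7.png",np.hstack([cv2.resize(t[195:295,170:290,::-1],(400,333)),cv2.resize(w[180:290,260:392,::-1],(400,333))]))
E
```

```text
14.8 [ 0.4536 -0.1107  0.1525] [ 0.2 -0.2  0.2] 0.0350850981220383
wrist 0.008 460 low/high axis [array([0.5006, 0.0187]), array([0.5008, 0.0186])] top z [0.0711 0.0726]
wrist 0.0065 247 low/high axis [array([0.4948, 0.0039]), array([0.4939, 0.0012])] top z [0.0711 0.0724]
side 0.008 64 low/high axis [array([0.5004, 0.0193]), array([0.5003, 0.0191])] top z [0.0702 0.0736]
side 0.0065 40 low/high axis [array([ 0.4882, -0.0065]), array([ 0.4897, -0.0063])] top z [0.0704 0.0731]
top 0.008 26 low/high axis [] top z [0.0724 0.0746]
top 0.0065 17 low/high axis [] top z [0.0724 0.0741]
```

View pics/c7.png

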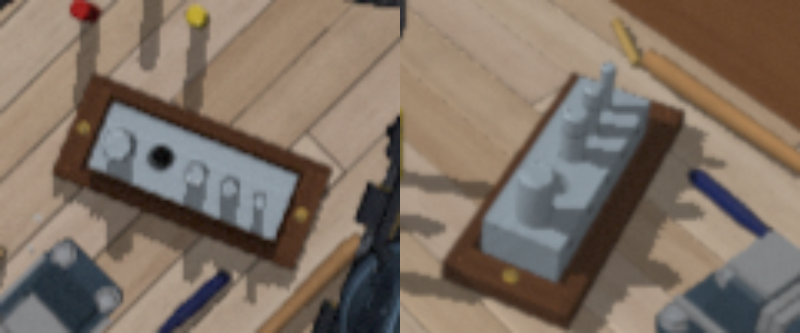

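Both punches stand upright, at the same height as their neighbours, and only the 19 mm hole is empty. Handing in.

```bash
python3 -c "
from cell import env; print(env.sign_off())"
```

```text
the job is handed in; nothing more can be done
None
```

Both punches are in the cutter: the 13 mm punch in the 13 mm hole and the 16 mm punch in the 16 mm hole. Each was pressed onto its pad and let go. The job was handed in after about 15 s of robot time, and sign-off gives no verdict.

- **Fit:** all three cameras put both punch tops at about 72 mm, the home height. They stand upright and about where their holes should be, and only the 19 mm hole is empty.
- **Force:** the highest wrist force I read was about 17 N, against the 40 N limit. I only read it at the end of each move.
- **Block and gripper:** the block had not moved when I checked it after the first punch. I didn't re-measure it after the second. The gripper ended clear of everything, with wrist force near zero.
- **Checks that disagreed:**
  - The top camera reads about 2 mm off the other two along x, within its calibration.
  - My last wrist-camera fit of the 13 mm punch's axis was off by about 1 cm. I think it picked up points from the neighbouring 16 mm punch. The side view and the earlier wrist fit agree on where the 13 mm punch is.
- **Other tools:** I saw no contact with them, but did not re-measure each one.

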